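# Zero the dose counter and open the bean shutter one click

### The job

Get the bean grinder ready for a fresh count. First, with the bean shutter still shut, turn the dose counter's bar knob on the sloping front anticlockwise, back to its zero stop; then slide the bean shutter under the hopper to the left by one click, from shut to its half-open stop and no further, or too many beans run in. Let go of the grinder and leave the other things on the worktop where they stand.

Things in the scene. Friction and masses are not known exactly. Their poses are not given: they have to be found in the camera images.
- grinder: Fixed coffee grinder, grey housing 305 x 190 x 204 mm, round steel hopper above (radius 62, axis at x +110, widest from 272 to 371 mm up). Origin at worktop height, 140 mm behind the housing's front; x to its back, y to its left, z up. Front panel slopes 25 deg, outward normal (-0.423, 0, 0.906). The hopper overhangs, so reach both controls with the tool along that normal.
- counter (a joint): Knob angle, rad: 0 = at the firm zero stop, bar pointing straight up the slope to the longest scale mark (12 o'clock); grows clockwise as seen from the front, up to 4.72. Turn anticlockwise to zero it. Stays where it is left; friction 0.1 N m.
- counter_grip (a point): On the knob's axis where the finger pads' middle should go. z = axis, out of the panel; x = along the bar to its pointing end; y = across the bar. Metal bar 72 mm long (x from -34 to +38), 16 wide, 30 high; its top is 7 mm above this point; the round skirt under it (radius 34) is 23 mm below this point.
- shutter (a joint): Travel of the bean shutter, m: 0 = shut, 0.024 = half-open stop, 0.048 = open; grows to the left (grinder +y). A sprung index draws it into each stop: let go within 8 mm of one, it clicks in. Pulling out of a stop takes about 7 N. White marks on the guide, right to left: full disc (shut), half disc, ring (open).
- shutter_grip (a point): On the middle line of the shutter's black grip, 34 mm from its foot. The grip is a bar 16 mm wide (grinder y), 14 deep, 52 long, leaning 25 deg to the front along the panel's normal; its top is 18 mm beyond this point. It stands on a flat steel arm in front of the hopper; when shut it is 24 mm right of the grinder's middle. Axes as the grinder's.
- tea_box: Tea carton 60 x 76 x 102 mm, standing beside the grinder, to be left alone; origin under its centre.
- mill: Steel salt mill, 47 mm across, 166 mm tall, standing beside the grinder, to be left alone; origin under its centre.
- cup: White cup, 61 mm across, 44 mm tall, standing beside the grinder, to be left alone; origin under its centre.

How it is judged (in metres and radians):
On the way, in this order (a step that is already met when the one before it is completed fails the run):
1. the dose counter is back at its zero stop (within 0.06 rad) while the shutter is still shut (within 5 mm) (value of joint counter below 0.06 rad and value of joint shutter below 0.005 m), for 0.2 s.
2. the shutter is in its half-open stop (24 mm, within 4 mm) (value of joint shutter between 0.02 and 0.028 m), for 0.2 s.
At the end, for the whole second after the job is handed in: The counter rests at its zero stop (within 0.06 rad), the shutter rests in its half-open stop (24 mm open, within 4 mm) (all of step 2 and value of joint counter below 0.06 rad and velocity of joint counter below 0.05 rad/s and velocity of joint shutter between -0.005 and 0.005 m/s); the robot touches nothing.
It fails at once if the shutter is drawn past its half-open stop (more than 34 mm open) (value of joint shutter above 0.034 m).
It fails at once if another thing on the worktop is shifted by more than 30 mm (distance of any of tea_box, mill, cup from where it was at the start of the episode above 0.03 m).
It also fails if it takes over 58 s, if anything falls off the work surface, if the arm or the gripper's body presses on something with over 40 N, if the wrist force passes 120 N, or if a joint passes its speed limit or range.

### The arm

A 6-joint arm with a two-finger parallel gripper is mounted at the origin on a cart in front of the work surface, level with it; the furniture and walls round the work are solid. World frame = base frame: x ahead of the robot, y to its left, z up, the work surface at z = 0. Lengths are in m, angles in degrees, forces in N, time in s.
With the tool pointing down it reaches from about 0.3 to 0.75 m from the base axis. Payload 8.5 kg.
Tool frame: the origin (TCP) lies midway between the tips of the shut fingers; the grasp point (between the pads) lies 19 mm behind it; z points along the fingers, y is the line along which they close (so a half turn about z gives the same grasp; the last joint's range is limited). The gripper opens to 85 mm and grips with 20 to 120 N. Pads are 22 mm wide; open, the fingers measure 114 mm over their backs; the gripper's body (76 mm by 85 mm) begins 54 mm behind the grasp point. The pads swing forward as they close: fully open they stand 13 mm farther back than shut.
Start: joints at [60.086, 21.807, 74.336, -0, 83.858, -12.336], TCP at [0.166, 0.524, 0.231] pointing down, gripper open.
Joint ranges: [-178.18, 178.18], [-50.72, 133.34], [12.68, 142.11], [-81.47, 261.47], [9.98, 163.14], [-165.26, 165.26]. Speed limits (degrees/s): [136.94, 136.94, 180, 180, 180, 180].

### API

Orientations are given as a 3x3 rotation matrix whose columns are the frame's x, y, z axes.
In Python, from rig import env, viewer, recognise, pinpoint gives the robot as it stands.
- The arm moves only by the tool move_arm, never from a script. Its argument "plan" is text: rows parted by semicolons, each of 7 numbers parted by spaces: the shift along the tool's x, y, z in m, then the turn, a rotation vector about the tool's x, y, z in rad, then the finger opening in m, from 0 to 0.0854. A call has 1 to 12 rows; each row shifts and turns the commanded pose from where the row before left it, along the tool's axes as they then stand; what a row does not reach is not made up. A row lasts 1/8 s, in which the tool goes at most 62.5 mm and 10.7 degrees, less where a joint would pass 70% of its speed; a pose out of reach is approached as far as the arm can. A call is refused whole if a number of a shift passes 0.0625 or a number of a turn 0.188, either way. A call with a gripper value outside its range is refused whole. The fingers move at their own pace and stop on an object; "grip_force" is the grip in N (left out, the last holds). Time passes only in rows, so rows that do not move let the fingers close. It gives the time, the measured TCP pose, the force, the opening and the grip force at its end, in the units of the state.
- env.observe(): the state, without advancing time (a new reading comes with each control period).
- viewer.get_image(name): name is "scene" or "top"; returns (picture, depth): 480x640x3 uint8, red, green, blue; 480x640 float32, m along the optical axis (not along the pixel's ray), 0 where there is no reading.
- viewer.calibration(name): a dict with "fx", "fy", "cx", "cy" (pixels), "k1" (the pictures are not rectified: a ray, as slopes to the right and down, at radius r is drawn at 1 + k1 r^2 times it, then the intrinsics apply), "R" (3x3) and "t" (3): a world point X has camera coordinates R X + t. Camera axes: x right, y down, z forward; pixel columns grow to the right and rows downward; lengths in m; the calibration is good to about 2 mm. A picture is of the moment at which its call begins. calibration takes no time and is no camera call.
- env.close_job(): hands the job in; it is judged then, once.
Trained networks look in the newest picture that a camera, given by its name, has taken for a name from the list of things; names that differ only in an ending like _2 or _b are one class to them, and where a whole thing is asked for, a point or a joint stands for the part that bears it (a point fixed in the world has none). Each returns a list of dicts, best first, with "conf" (0 to 1); they miss things now and then, are a little off and sometimes report something else, mostly with a low value. They report only what shows in the picture. A call takes as long as a camera call.
- recognise(camera, name): "extent" ([centre column, centre row, width, height] in pixels, round what is visible of it).
- pinpoint(camera, name): "pixel" ([column, row] in pixels: a listed point, or the origin of a listed thing).
The state is a dict: "time_s": time; "q": joint angles; "qvel": joint speeds; "joint_efforts": joint torques, N m; "position": TCP position; "tool_rot": TCP orientation; "ft_force": force on the tool from outside, world axes, zero at the start; "wrist_torque": the same for the moment, N m; "grip_width": finger opening in m; "gripper_force": force on a finger pad.
Only numpy, scipy, OpenCV 4.12 (cv2) and the standard library are available. Lean on these libraries where they do the work, as an engineer would, in place of code of your own. Each camera call takes 0.05 s, during which the arm holds its last target. There are 200 camera calls.

## Working session

There is one attempt and no reset: what is moved stays moved. The work goes in short steps, Python scripts to look and compute and a tool call to move; the robot and the scene stay as the last step left them, time stands still between calls to the robot, and variables do not carry over. Pictures are saved under pics/ and viewed, at most 10 in all, crops included, and the job is handed in when it is done.

Besides the shell and the picture viewer there is one more tool, called after ">>>" as name(argument=value, ...), one argument or row to a line, values as JSON. move_arm: Moves the arm, as the interface text tells. Its arguments: {"type":"object","properties":{"plan":{"type":"string"},"grip_force":{"type":"number"}},"required":["plan"]}

```bash
mkdir -p pics; cat > h.py <<'E'
import numpy as np, cv2
from rig import env, viewer, recognise, pinpoint
def ray(c,px):
    K=viewer.calibration(c); R=np.array(K["R"]);t=np.array(K["t"])
    d=np.array([(px[0]-K["cx"])/K["fx"],(px[1]-K["cy"])/K["fy"]]);u=d.copy()
    for _ in range(20): u=d/(1+K["k1"]*(u@u))
    return -R.T@t, R.T@np.array([u[0],u[1],1.])   # origin, dir with unit depth
def back(c,px,depth):
    o,d=ray(c,px); return o+d*depth
def proj(c,X):
    K=viewer.calibration(c); p=np.array(K["R"])@X+np.array(K["t"]);u=p[:2]/p[2];u=u*(1+K["k1"]*(u@u))
    return np.array([K["fx"]*u[0]+K["cx"],K["fy"]*u[1]+K["cy"]])
def tri(p1,p2):
    (a,d),(b,e)=ray("scene",p1),ray("top",p2)
    s=np.linalg.lstsq(np.c_[d,-e],b-a,rcond=None)[0]
    P,Q=a+s[0]*d,b+s[1]*e
    return (P+Q)/2,np.linalg.norm(P-Q)
E
python3 - <<'E'
from h import *
for c in("scene","top"):
    im,d=viewer.get_image(c); cv2.imwrite(f"pics/{c}1.png",im[:,:,::-1]); np.savez(f"{c}1.npz",im=im,d=d)
    print(c,ray(c,(320,240)))
    for n in("grinder","counter_grip","shutter_grip","tea_box","mill","cup"):
        for r in pinpoint(c,n)[:2]:
            p=r["pixel"]; i,j=int(round(p[1])),int(round(p[0])); 
            print(n,np.round(p,1),round(r["conf"],2), np.round(back(c,p,d[i,j]),3) if 0<=i<480 and 0<=j<640 else "")
print(env.observe())
E
```

```text
scene (array([0.14165514, 0.34967834, 0.91056072]), array([ 0.51753841, -0.34189847, -0.784575  ]))
grinder [346.6 270.7] 0.97 [0.548 0.017 0.151]
counter_grip [387.4 236.9] 0.78 [ 0.547 -0.08   0.195]
shutter_grip [360.6 189.6] 0.71 [ 0.64  -0.077  0.251]
tea_box [322.3 325.8] 0.9 [0.501 0.106 0.086]
cup [428.5 253.4] 0.75 [ 0.544 -0.225  0.037]
top (array([0.00885598, 0.15143148, 0.99887608]), array([ 0.58972129, -0.13218937, -0.79681923]))
counter_grip [373.9 252.1] 0.77 [ 0.549 -0.081  0.197]
shutter_grip [360.8 201.3] 0.76 [ 0.641 -0.075  0.251]
tea_box [298.5 321. ] 0.75 [0.503 0.087 0.056]
mill [400.9 248.6] 0.74 [ 0.572 -0.151  0.158]
cup [434.7 285.9] 0.86 [ 0.535 -0.237  0.037]
{'time_s': 0.7, 'q': array([ 6.00848105e+01,  2.18047271e+01,  7.43355068e+01,  4.24620302e-04,
        8.38585450e+01, -1.23361307e+01]), 'qvel': array([-0.02531466,  0.02191092,  0.01200575, -0.03656746, -0.03344611,
        0.0690025 ]), 'joint_efforts': array([-2.05233649e-03, -4.48231745e+01, -2.31431597e+01, -2.84923944e-04,
        5.85389498e-04,  6.09802981e-06]), 'position': array([0.16610382, 0.52429437, 0.23134181]), 'tool_rot': array([[-9.53300879e-01,  3.02022242e-01,  4.24221345e-06],
       [ 3.02022242e-01,  9.53300878e-01,  2.21477858e-05],
       [ 2.64501810e-06,  2.23947465e-05, -1.00000000e+00]]), 'ft_force': array([-0.22482494, -0.88793911,  0.56565065]), 'wrist_torque': array([-0.01655832, -0.00269213,  0.00524188]), 'gripper_force': 0.0, 'grip_width': 0.08540017334760323}
```

```bash
python3 - <<'E'
import cv2
a=cv2.imread("pics/scene1.png")[130:350,240:480];b=cv2.imread("pics/top1.png")[130:350,240:480]
cv2.imwrite("pics/c1.png",cv2.resize(cv2.vconcat([a]),(800,733//1))[:600]) if 0 else None
cv2.imwrite("pics/cs.png",cv2.resize(a,(640,587),interpolation=cv2.INTER_CUBIC));cv2.imwrite("pics/ct.png",cv2.resize(b,(640,587),interpolation=cv2.INTER_CUBIC))
E
```

```text
(no output)
```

View pics/cs.png

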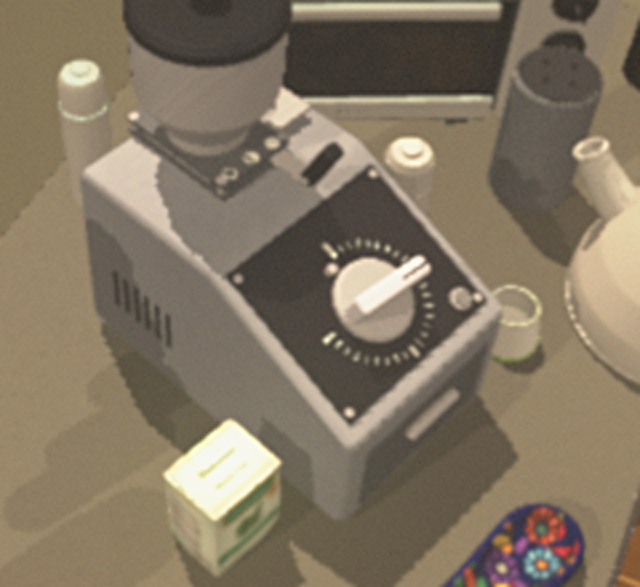

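View pics/ct.png

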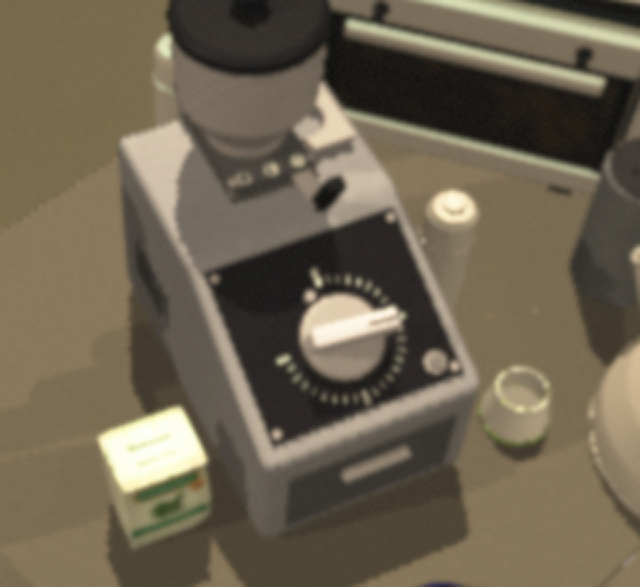

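The pictures show the knob bar pointing to about 3 o'clock: its tip is at scene crop (422,264) and top crop (400,317). The shutter's black grip is at the full-disc end, scene crop (322,163). The tea box is to the left, the cup and mill to the right. Next I'll fit the panel frame and the bar.

```bash
cat > fit.py <<'E'
from h import *
S={"top":[(215,279),(391,217),(454,366),(277,434)],"scene":[(237,278),(374,174),(479,297),(349,412)]}
f=lambda p:(p[0]/640*240+240,p[1]/587*220+130)
C=[]
for a,b in zip(S["scene"],S["top"]):
    P,e=tri(f(a),f(b)); C.append(P); print("screw",P.round(4),round(e,4))
C=np.array(C); l=C[0]+C[3]-C[1]-C[2]
yaw=np.arctan2(-l[0],l[1]); print("yaw screws",np.degrees(yaw))
def cloud(c,mask=None):
    z=np.load(c+"1.npz"); d=z["d"]; v,u=np.mgrid[140:340,240:480]; v=v.ravel();u=u.ravel()
    dd=d[v,u]; K=viewer.calibration(c)
    A=np.array([[K["fx"],0,K["cx"]],[0,K["fy"],K["cy"]],[0,0,1.]])
    n=cv2.undistortPoints(np.c_[u,v].astype(float)[:,None],A,np.array([K["k1"],0,0,0.]))[:,0]
    X=(np.c_[n,np.ones(len(n))]*dd[:,None]-np.array(K["t"]))@np.array(K["R"])
    return X[dd>0],z["im"][v,u][dd>0]
for c in("scene","top"):
    X,col=cloud(c)
    cen=C.mean(0); n0=np.array([-.423*np.cos(yaw),-.423*np.sin(yaw),.906])
    near=np.linalg.norm(X-cen,axis=1)<.1
    off=(X-cen)@n0
    pl=X[near&(abs(off)<.005)]; m=pl.mean(0); n=np.linalg.svd(pl-m,full_matrices=False)[2][2]; n*=np.sign(n[2])
    print(c,"panel normal",n.round(4),"yaw",np.degrees(np.arctan2(-n[1],-n[0])),"tilt",np.degrees(np.arccos(n[2])),"m",m.round(4))
    h=(X-m)@n
    B=X[near&(h>.022)&(h<.06)]; hb=(B-m)@n
    print("bar heights",np.percentile(hb,[5,50,90,98]).round(4),len(B))
    T=B[hb>np.percentile(hb,90)-.006]; P=T-((T-m)@n)[:,None]*n
    y=np.array([-np.sin(yaw),np.cos(yaw),0]); up=np.cross(y,n); up*=np.sign(up@[1,0,0])
    q=np.c_[(T-cen)@up,-(T-cen)@y].astype(np.float32)   # up, right
    r=cv2.minAreaRect(q*1000); print("rect(up,right mm)",r); 
    w=np.linalg.svd(q-q.mean(0),full_matrices=False)[2][0]; print("angle cw",np.degrees(np.arctan2(w[1],w[0])))
    print("T mean",T.mean(0).round(4))
    # shutter grip: dark points
    g=np.linalg.norm(X-[.64,-.076,.25],axis=1)<.05
    dk=g&(col.max(1)<70)&(X[:,2]>.215); G=X[dk]; print("grip pts",len(G),G.min(0).round(3),G.max(0).round(3),G.mean(0).round(4))
    hi=G[(G@n0)>(G@n0).max()-.012]; print("top of grip",hi.mean(0).round(4),len(hi))
pc=tri((387.4,236.9),(373.9,252.1)); ps=tri((360.6,189.6),(360.8,201.3)); print("counter",pc,"shutter",ps)
E
python3 fit.py
```

```text
screw [0.6184 0.0135 0.1929] 0.001
screw [ 0.6448 -0.1369  0.1983] 0.002
screw [ 0.528  -0.1582  0.1475] 0.0016
screw [ 0.5007 -0.0088  0.1422] 0.0015
yaw screws 10.173037506992827
scene panel normal [-0.4116 -0.0721  0.9085] yaw 9.931839482850513 tilt 24.69813756751377 m [ 0.571  -0.0589  0.1675]
bar heights [0.026  0.0354 0.0378 0.0393] 295
rect(up,right mm) ((30.800613403320312, -3.169788360595703), (70.61797332763672, 116.8589859008789), 81.48049926757812)
angle cw -162.16487
T mean [ 0.5536 -0.0793  0.1975]
grip pts 71 [ 0.632 -0.089  0.218] [ 0.656 -0.073  0.261] [ 0.6428 -0.078   0.2424]
top of grip [ 0.6373 -0.0811  0.2553] 26
top panel normal [-0.4112 -0.0742  0.9085] yaw 10.224641522084998 tilt 24.700611955493326 m [ 0.5724 -0.0614  0.1681]
bar heights [0.0255 0.0355 0.0381 0.0405] 319
rect(up,right mm) ((36.46112823486328, 5.558830261230469), (112.06942749023438, 70.46656036376953), 3.2831108570098877)
angle cw -139.529
T mean [ 0.5526 -0.0785  0.1975]
grip pts 72 [ 0.632 -0.088  0.22 ] [ 0.652 -0.073  0.264] [ 0.641  -0.079   0.2465]
top of grip [ 0.6368 -0.0818  0.2584] 32
counter (array([ 0.54966191, -0.08139013,  0.1934238 ]), np.float64(0.003310466583478726)) shutter (array([ 0.63640536, -0.07335978,  0.25635297]), np.float64(0.00016570985279621081))
```

```bash
cat > fit2.py <<'E'
import contextlib,io
with contextlib.redirect_stdout(io.StringIO()): from fit import *
yaw=np.radians(10.2); x=np.array([np.cos(yaw),np.sin(yaw),0]); y=np.array([-x[1],x[0],0]); z=np.array([0,0,1.])
n=-.4226*x+.9063*z; up=.9063*x+.4226*z
G0=np.array([.55,-.081,.195])
for c in("scene","top"):
    X,col=cloud(c); loc=np.c_[(X-G0)@up,-(X-G0)@y,(X-G0)@n]*1000
    b=loc[(np.hypot(loc[:,0],loc[:,1])<46)&(loc[:,2]>-12)]
    t=b[b[:,2]>np.percentile(b[:,2],85)-4]
    w=np.linalg.svd(t[:,:2]-t[:,:2].mean(0),full_matrices=False)[2][0]; w*=np.sign(w[1])
    s=t[:,:2]@w; v=t[:,:2]@[-w[1],w[0]]
    print(c,len(b),len(t),"top h",np.percentile(b[:,2],[50,85,95]).round(1),"angle cw",np.degrees(np.arctan2(w[1],w[0])).round(1),"s",np.percentile(s,[1,99]).round(1),"v",np.percentile(v,[2,50,98]).round(1))
    for s0,v0 in[((np.percentile(s,1)+34+np.percentile(s,99)-38)/2,np.median(v))]:
        q=s0*w+v0*np.array([-w[1],w[0]]); print("axis up/right off",q.round(1),"world",(G0+(q[0]*up-q[1]*y)/1000).round(4))
    sk=loc[(np.hypot(loc[:,0],loc[:,1])<40)&(loc[:,2]<-17)&(loc[:,2]>-30)]; print("skirt",np.median(sk,0).round(1),sk.min(0).round(1),sk.max(0).round(1))
    # shutter grip in same axes, about predicted
    g=(np.linalg.norm(X-[.64,-.08,.245],axis=1)<.045)&(col.max(1)<75)
    L=np.c_[(X-G0)@up,-(X-G0)@y,(X-G0)@n][g]*1000
    L=L[L[:,2]>np.percentile(L[:,2],30)]
    print("grip up,right,n",np.percentile(L,[3,50,97],axis=0).round(1).tolist(),len(L))
E
python3 fit2.py
```

```text
scene 264 220 top h [0.3 2.1 3. ] angle cw 93.7 s [-35.7  34.2] v [-5.5  1.6  8.8]
axis up/right off [-1.4 -2.8] world [ 0.5482 -0.0784  0.1944]
skirt [ -4.6  -7.9 -28.4] [-33.4 -36.5 -30. ] [ 35.2  26.4 -17. ]
grip up,right,n [[98.4, 11.1, -1.7], [103.5, 13.0, 13.5], [108.5, 21.0, 23.2]] 56
top 288 227 top h [0.6 2.6 3.5] angle cw 93.6 s [-35.7  32.3] v [-6.9  0.5  7.7]
axis up/right off [-0.3 -3.7] world [ 0.5491 -0.0774  0.1949]
skirt [ -8.2  -6.4 -28.3] [-33.5 -37.6 -30. ] [ 36.   26.4 -17.5]
grip up,right,n [[98.7, 10.8, 0.9], [103.6, 13.5, 20.2], [108.5, 22.4, 25.0]] 51
```

```bash
cat > plan.py <<'E'
from h import *
from scipy.spatial.transform import Rotation as Ro
yaw=np.radians(10.2); x=np.array([np.cos(yaw),np.sin(yaw),0]); y=np.array([-x[1],x[0],0]); z=np.array([0,0,1.])
n=-.4226*x+.9063*z; up=.9063*x+.4226*z
P=np.array([.5503,-.079,.1905])              # counter_grip
S=np.array([.55,-.081,.195])+.1036*up-.019*y+.007*n # shutter_grip
def Rt(a):  # closing line a deg clockwise of "up"
    a=np.radians(a); yt=np.cos(a)*up-np.sin(a)*y; return np.c_[np.cross(yt,-n),yt,-n]
def rows(T,R1,N,w,start=None):
    s=env.observe() if start is None else None
    p,R=(s["position"],np.array(s["tool_rot"])) if s else start
    rv=Ro.from_matrix(R.T@R1).as_rotvec()/N; o=[]
    for i in range(N):
        d=R.T@((T-p)/(N-i)); d=d.round(4); rr=rv.round(4); o.append(" ".join(f"{v:g}" for v in [*d,*rr,w]))
        p=p+R@d; R=R@Ro.from_rotvec(rr).as_matrix()
    print(";".join(o)); print("end",p.round(4),"rot deg/row",np.degrees(np.linalg.norm(rv)).round(2))
E
python3 -c "
from plan import *
print(S.round(4))
rows(P+.101*n,Rt(3.65),24,.085)"
```

```text
[ 0.6429 -0.0836  0.2451]
-0.0213 -0.02 -0.0021 -0.0168 -0.0094 0.0471 0.085;-0.0222 -0.0189 -0.0022 -0.0168 -0.0094 0.0471 0.085;-0.0231 -0.0178 -0.0023 -0.0168 -0.0094 0.0471 0.085;-0.0239 -0.0166 -0.0024 -0.0168 -0.0094 0.0471 0.085;-0.0247 -0.0155 -0.0024 -0.0168 -0.0094 0.0471 0.085;-0.0254 -0.0142 -0.0025 -0.0168 -0.0094 0.0471 0.085;-0.0261 -0.013 -0.0024 -0.0168 -0.0094 0.0471 0.085;-0.0267 -0.0117 -0.0024 -0.0168 -0.0094 0.0471 0.085;-0.0272 -0.0104 -0.0023 -0.0168 -0.0094 0.0471 0.085;-0.0277 -0.009 -0.0022 -0.0168 -0.0094 0.0471 0.085;-0.0281 -0.0077 -0.0021 -0.0168 -0.0094 0.0471 0.085;-0.0285 -0.0063 -0.002 -0.0168 -0.0094 0.0471 0.085;-0.0288 -0.0049 -0.0018 -0.0168 -0.0094 0.0471 0.085;-0.029 -0.0036 -0.0016 -0.0168 -0.0094 0.0471 0.085;-0.0291 -0.0022 -0.0014 -0.0168 -0.0094 0.0471 0.085;-0.0292 -0.0008 -0.0011 -0.0168 -0.0094 0.0471 0.085;-0.0293 0.0006 -0.0009 -0.0168 -0.0094 0.0471 0.085;-0.0292 0.002 -0.0005 -0.0168 -0.0094 0.0471 0.085;-0.0291 0.0034 -0.0002 -0.0168 -0.0094 0.0471 0.085;-0.0289 0.0048 0.0001 -0.0168 -0.0094 0.0471 0.085;-0.0286 0.0061 0.0005 -0.0168 -0.0094 0.0471 0.085;-0.0283 0.0075 0.0008 -0.0168 -0.0094 0.0471 0.085;-0.0279 0.0088 0.0012 -0.0168 -0.0094 0.0471 0.085;-0.0274 0.01 0.0017 -0.0168 -0.0094 0.0471 0.085
end [ 0.5083 -0.0866  0.282 ] rot deg/row 2.91
```

>>> move_arm(
  plan="-0.021 -0.02 -0.002 -0.017 -0.009 0.047 0.085;-0.022 -0.019 -0.002 -0.017 -0.009 0.047 0.085;-0.023 -0.018 -0.002 -0.017 -0.009 0.047 0.085;-0.024 -0.017 -0.002 -0.017 -0.009 0.047 0.085;-0.025 -0.015 -0.002 -0.017 -0.009 0.047 0.085;-0.025 -0.014 -0.003 -0.017 -0.009 0.047 0.085;-0.026 -0.013 -0.002 -0.017 -0.009 0.047 0.085;-0.027 -0.012 -0.002 -0.017 -0.009 0.047 0.085;-0.027 -0.01 -0.002 -0.017 -0.009 0.047 0.085;-0.028 -0.009 -0.002 -0.017 -0.009 0.047 0.085;-0.028 -0.008 -0.002 -0.017 -0.009 0.047 0.085;-0.028 -0.006 -0.002 -0.017 -0.009 0.047 0.085",
)

```text
time_s: 2.2
position: [0.3373, 0.2188, 0.2537]
tool_rot: [[-0.637, 0.745, 0.2], [0.77, 0.629, 0.107], [-0.046, 0.222, -0.974]]
ft_force: [0.4, 0.5, -0.3]
grip_width: 0.0846
gripper_force: 0.0
```

>>> move_arm(
  plan="-0.029 -0.005 -0.002 -0.017 -0.009 0.047 0.085;-0.029 -0.004 -0.002 -0.017 -0.009 0.047 0.085;-0.029 -0.002 -0.001 -0.017 -0.009 0.047 0.085;-0.029 -0.001 -0.001 -0.017 -0.009 0.047 0.085;-0.029 0.001 -0.001 -0.017 -0.009 0.047 0.085;-0.029 0.002 -0.001 -0.017 -0.009 0.047 0.085;-0.029 0.003 0 -0.017 -0.009 0.047 0.085;-0.029 0.005 0 -0.017 -0.009 0.047 0.085;-0.029 0.006 0.001 -0.017 -0.009 0.047 0.085;-0.028 0.008 0.001 -0.017 -0.009 0.047 0.085;-0.028 0.009 0.001 -0.017 -0.009 0.047 0.085;-0.027 0.01 0.002 -0.017 -0.009 0.047 0.085",
)

```text
time_s: 3.7
position: [0.5097, -0.0858, 0.2767]
tool_rot: [[-0.123, 0.901, 0.415], [0.992, 0.096, 0.085], [0.037, 0.422, -0.906]]
ft_force: [0.1, 0.8, 0.3]
grip_width: 0.0853
gripper_force: 0.0
```

```bash
python3 -c "
from plan import *
s=env.observe();print(s['q'].round(1),s['position'].round(4))
rows(P+.041*n,Rt(3.65),4,.06)
for c in('scene','top'):
    viewer.get_image(c); print(c,[(np.round(r['pixel'],1),round(r['conf'],2)) for r in pinpoint(c,'counter_grip')])
"
```

```text
[-31.3   7.3  91.1  18.7  64.  -43.6] [ 0.5097 -0.0858  0.2767]
-0.0003 0.0002 0.0136 0.0002 -0.0026 -0.0004 0.06;-0.0002 0.0002 0.0136 0.0002 -0.0026 -0.0004 0.06;-0.0002 0.0003 0.0136 0.0002 -0.0026 -0.0004 0.06;-0.0001 0.0002 0.0137 0.0002 -0.0026 -0.0004 0.06
end [ 0.5332 -0.0821  0.2276] rot deg/row 0.15
scene [(array([389.9, 238.2]), 0.9)]
top [(array([367.5, 252.2]), 0.93)]
```

```bash
python3 -c "
from plan import *
for a in((387.4,236.9),(389.9,238.2)):
  for b in((373.9,252.1),(367.5,252.2)): X,e=tri(a,b); print(X.round(4),round(e,4),'up,right,n',((X-P)@up).round(4),(-(X-P)@y).round(4),((X-P)@n).round(4))
print(proj('scene',P),proj('top',P))
a=[cv2.imread('pics/scene1.png'),cv2.imread('pics/top1.png')]
o=[]
for im,c,k in zip(a,('scene','top'),(0,1)):
    b=viewer.get_image(c)[0][:,:,::-1].copy()
    big=cv2.resize(b,None,fx=4,fy=4,interpolation=cv2.INTER_CUBIC); 
    for Q,col in((P,(0,0,255)),(S,(0,255,0))):
        for t in(-.03,.03): 
            p=proj(c,Q)*4; cv2.circle(big,tuple(int(v) for v in p),4,col,-1)
    u,v=proj(c,(P+S)/2)*4; u=int(u);v=int(v); o.append(big[v-300:v+300,u-200:u+200])
cv2.imwrite('pics/chk.png',cv2.hconcat(o))
"
```

```text
[ 0.5497 -0.0814  0.1934] 0.0033 up,right,n 0.0003 0.0022 0.0031
[ 0.5281 -0.0589  0.2302] 0.0019 up,right,n 0.0002 -0.0237 0.0437
[ 0.539  -0.0768  0.2064] 0.0068 up,right,n -0.0031 -0.0041 0.0189
[ 0.5184 -0.055   0.2417] 0.0053 up,right,n -0.003 -0.0293 0.0579
[385.93322166 237.29984768] [372.46701193 253.71159603]
```

View pics/chk.png

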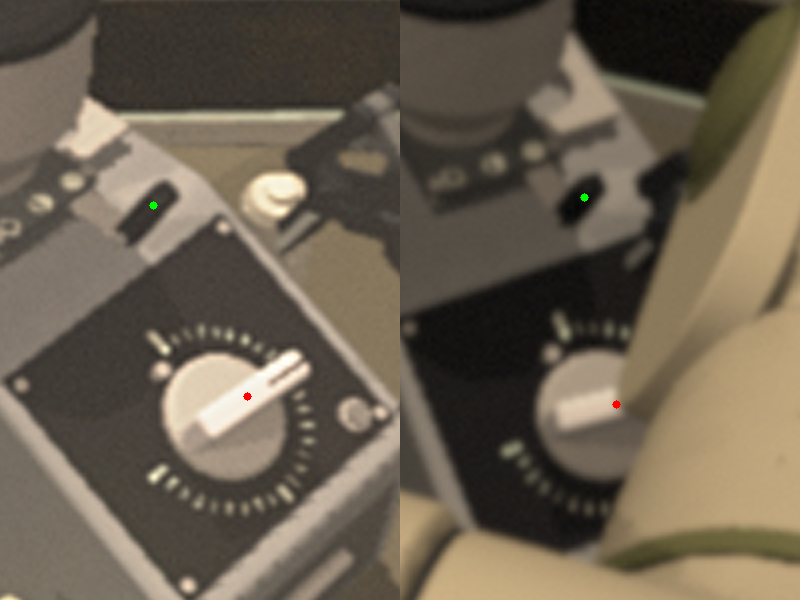

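The dots fall on the knob axis (red, scene crop 247,396) and the shutter grip (green, 153,205), so I'll descend.

>>> move_arm(
  plan="0 0 0.02 0 -0.005 -0.001 0.06;0 0.001 0.02 0 -0.005 0 0.06;-0.001 0 0.02 0 0 0 0.06;0 0 0.02 0 0 0 0.06;0 0 0.015 0 0 0 0.06;0 0 0.01 0 0 0 0.06;0 0 0.006 0 0 0 0.06;0 0 0 0 0 0 0.06",
)

```text
time_s: 5.0
position: [0.5565, -0.077, 0.1762]
tool_rot: [[-0.121, 0.901, 0.416], [0.992, 0.099, 0.076], [0.027, 0.422, -0.906]]
ft_force: [0.4, 0.1, 0.1]
grip_width: 0.0604
gripper_force: 0.0
```

```bash
python3 -c "
from plan import *
s=env.observe();d=s['position']-(P-.019*n);print(s['q'].round(1),'err up,right,n',d@up,-d@y,d@n,s['ft_force'],s['grip_width'])
print(Ro.from_matrix(s['tool_rot'].T@Rt(3.65)).as_rotvec())
im=viewer.get_image('scene')[0][:,:,::-1];cv2.imwrite('pics/g1.png',cv2.resize(im[160:310,290:490],(800,600),interpolation=cv2.INTER_CUBIC))
"
```

```text
[-26.9  17.6  95.5  20.   48.3 -44.5] err up,right,n -0.00021553243864962915 -0.0009159763181067179 0.0033171708640115003 [0.41379166 0.13169341 0.077101  ] 0.06036067091518313
[-0.00021558 -0.00097901  0.0012019 ]
```

View pics/g1.png

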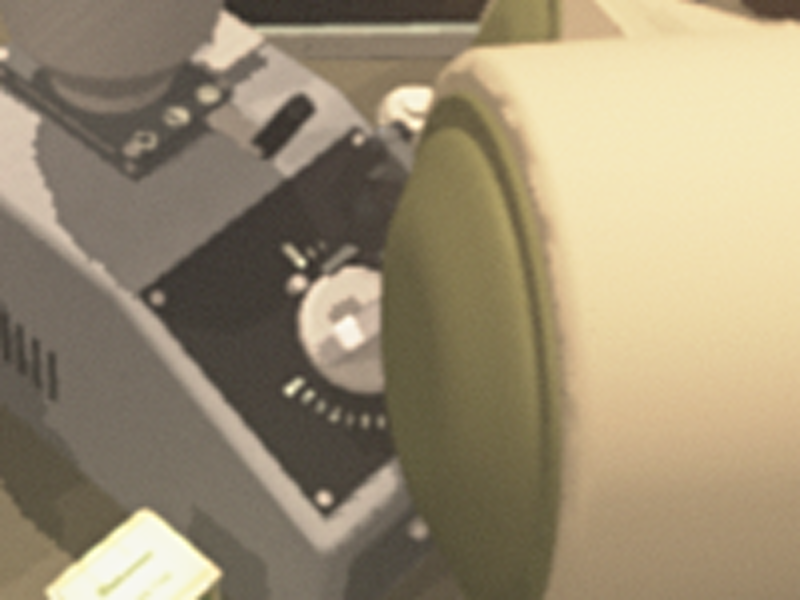

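The bar's tail shows at (347,333), with the arm hiding the rest. The measured tool pose is centred on the axis, so I'll close gently.

>>> move_arm(
  plan="0 0 0.001 0 0 0 0.03;0 0 0 0 0 0 0.01;0 0 0 0 0 0 0.01;0 0 0 0 0 0 0.01;0 0 0 0 0 0 0.01;0 0 0 0 0 0 0.01",
  grip_force=30,
)

```text
time_s: 5.8
position: [0.5569, -0.077, 0.1756]
tool_rot: [[-0.121, 0.901, 0.416], [0.992, 0.099, 0.075], [0.027, 0.422, -0.906]]
ft_force: [-2.4, -0.3, 4.8]
grip_width: 0.0153
gripper_force: 32.5
```

>>> move_arm(
  plan="0 0 -0.001 0 0 -0.1 0.01;0 0 0 0 0 -0.13 0.01;0 0 0 0 0 -0.13 0.01;0 0 0 0 0 -0.13 0.01;0 0 0 0 0 -0.13 0.01;0 0 0 0 0 -0.13 0.01",
)

```text
time_s: 6.55
position: [0.5565, -0.0772, 0.1756]
tool_rot: [[-0.705, 0.574, 0.415], [0.656, 0.751, 0.076], [-0.268, 0.326, -0.907]]
ft_force: [2.9, -1.4, -3.0]
grip_width: 0.0151
gripper_force: 31.3
```

>>> move_arm(
  plan="0 0 0 0 0 -0.13 0.01;0 0 0 0 0 -0.13 0.01;0 0 0 0 0 -0.13 0.01;0 0 0 0 0 -0.13 0.01;0 0 0 0 0 -0.13 0.01;0 0 0 0 0 -0.1 0.01;0 0 0 0 0 -0.06 0.01;0 0 0 0 0 0 0.01",
)

```text
time_s: 7.55
position: [0.5564, -0.0775, 0.1755]
tool_rot: [[-0.903, -0.111, 0.415], [-0.087, 0.993, 0.075], [-0.42, 0.032, -0.907]]
ft_force: [2.7, -4.6, -6.7]
grip_width: 0.0155
gripper_force: 31.1
```

```bash
python3 -c "
from plan import *
s=env.observe();print(s['q'].round(1),s['ft_force'],s['wrist_torque'],s['wrist_torque']@n)
print(Ro.from_matrix(s['tool_rot'].T@Rt(-90)).as_rotvec())"
```

```text
[ -27.    17.6   95.6   20.    48.2 -133.9] [ 2.71713655 -4.56371649 -6.68152342] [-0.59385432  0.09726128 -0.13078836] 0.1211843865196224
[ 0.00034726 -0.00108409 -0.0740855 ]
```

>>> move_arm(
  plan="0 0 0 0 0 -0.04 0.01;0 0 0 0 0 -0.04 0.01;0 0 0 0 0 -0.02 0.01;0 0 0 0 0 0 0.01",
)

```text
time_s: 8.05
position: [0.5564, -0.0776, 0.1755]
tool_rot: [[-0.888, -0.199, 0.415], [-0.185, 0.98, 0.075], [-0.421, -0.01, -0.907]]
ft_force: [1.7, -5.4, -6.6]
grip_width: 0.015
gripper_force: 31.0
```

```bash
python3 -c "
from plan import *
s=env.observe();print(s['q'].round(1),s['ft_force'],s['wrist_torque'],s['wrist_torque']@n)
print(Ro.from_matrix(s['tool_rot'].T@Rt(-90)).as_rotvec())"
```

```text
[ -27.    17.6   95.6   20.    48.2 -139.5] [ 1.74423401 -5.44139681 -6.56916645] [-0.58228443  0.15339478 -0.25758514] -0.002744504091964337
[ 0.00039888 -0.00109019  0.02477464]
```

>>> move_arm(
  plan="0 0 0 0 0 -0.03 0.01;0 0 0 0 0 -0.03 0.01;0 0 0 0 0 0 0.01",
)

```text
time_s: 8.43
position: [0.5562, -0.0776, 0.1755]
tool_rot: [[-0.875, -0.25, 0.415], [-0.241, 0.968, 0.075], [-0.42, -0.034, -0.907]]
ft_force: [0.1, -5.8, -5.1]
grip_width: 0.0157
gripper_force: 52.4
```

```bash
python3 -c "
from plan import *
s=env.observe();print(s['q'].round(1),s['ft_force'],s['wrist_torque'],s['wrist_torque']@n)
print(Ro.from_matrix(s['tool_rot'].T@Rt(-90)).as_rotvec())"
```

```text
[ -27.    17.6   95.6   20.    48.3 -142.9] [ 0.08058847 -5.83576919 -5.11390193] [-0.32799597  0.63439564 -1.525412  ] -1.293536097994842
[ 0.00080078 -0.00103651  0.08206735]
```

>>> move_arm(
  plan="0 0 0 0 0 0 0.05;0 0 0 0 0 0 0.05;0 0 0 0 0 0 0.05;0 0 -0.03 0 0 0 0.05;0 0 -0.03 0 0 0 0.05;0 0 -0.03 0 0 0.04 0.05;0.03 0 -0.02 0 0 0.042 0.05;-0.03 0.0 0 0 0 0 0.05",
)

```text
time_s: 9.43
position: [0.5087, -0.0867, 0.2761]
tool_rot: [[-0.892, -0.178, 0.415], [-0.162, 0.984, 0.075], [-0.421, -0.0, -0.907]]
ft_force: [0.8, -0.9, -0.2]
grip_width: 0.0498
gripper_force: 0.0
```

```bash
python3 -c "
from plan import *
s=env.observe();print(s['q'].round(1),s['ft_force'],s['position'],Ro.from_matrix(s['tool_rot'].T@Rt(-90)).as_rotvec(),S)
o=[]
for c in('scene','top'):
    im,d=viewer.get_image(c);np.savez(c+'2.npz',im=im,d=d)
    big=cv2.resize(im[:,:,::-1],None,fx=4,fy=4,interpolation=cv2.INTER_CUBIC)
    u,v=(proj(c,(P+S)/2)*4).astype(int); o.append(big[v-300:v+300,u-200:u+200])
    print([(r['pixel'],r['conf']) for r in pinpoint(c,'shutter_grip')],proj(c,S))
cv2.imwrite('pics/chk2.png',cv2.hconcat(o))
"
```

```text
[ -31.2    7.1   91.3   18.2   63.5 -137. ] [ 0.82299472 -0.86421155 -0.17169453] [ 0.50865393 -0.08668863  0.27609869] [ 0.0003894  -0.0013768   0.00127916] [ 0.64286193 -0.08359661  0.24512546]
[([359.9, 193.6], 0.77)] [362.36978093 189.59105697]
[([365.3, 200.1], 0.7)] [364.41765884 201.88648658]
```

View pics/chk2.png

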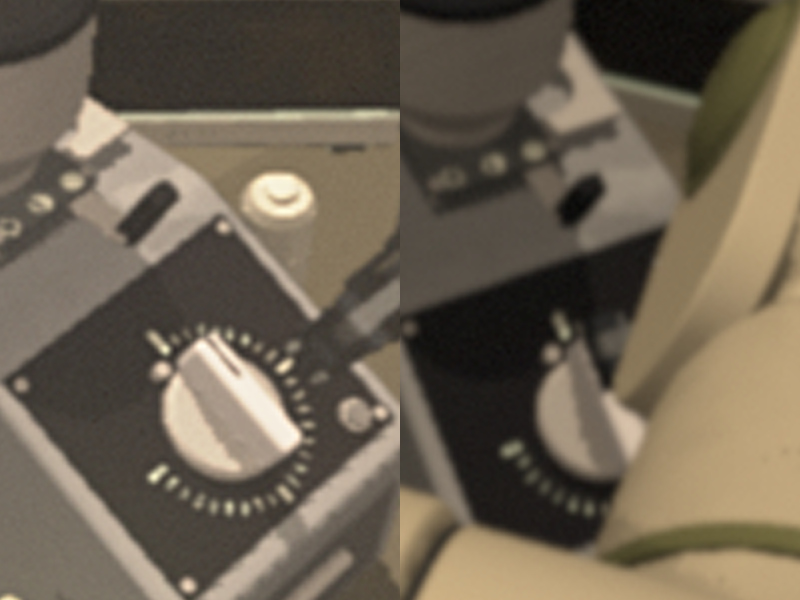

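The bar now lies parallel to the line from the skirt centre (225,415) to the long 12 o'clock mark (158,342), and the shutter is still shut at the full disc. I'll check the bar angle in the depth image and plan the shutter approach.

>>> move_arm(
  plan="-0.0175 -0.0035 0 0 0 0 0.05;-0.0175 -0.0035 0 0 0 0 0.05;-0.0175 -0.0035 0 0 0 0 0.05;-0.0175 -0.0035 0 0 0 0 0.05;-0.0175 -0.0035 0 0 0 0 0.05;-0.0175 -0.004 0 0 0 0 0.05;0 0 0 0 0 0 0.05",
)

```text
time_s: 10.5
position: [0.6086, -0.0904, 0.3198]
tool_rot: [[-0.891, -0.182, 0.415], [-0.166, 0.983, 0.076], [-0.422, -0.001, -0.907]]
ft_force: [-0.4, 0.2, -1.8]
grip_width: 0.0501
gripper_force: 0.0
```

```bash
python3 - <<'E'
from plan import *
s=env.observe();print(s['q'].round(1),s['ft_force'],s['position'])
rows(S-.019*n-.0005*y,Rt(-90),5,.05)
o=[]
for c in('scene','top'):
    im,d=viewer.get_image(c)
    big=cv2.resize(im[:,:,::-1],None,fx=4,fy=4,interpolation=cv2.INTER_CUBIC)
    u,v=(proj(c,S+.02*n)*4).astype(int); o.append(big[v-250:v+250,u-200:u+200])
cv2.imwrite('pics/chk3.png',cv2.hconcat(o))
E
```

```text
[ -25.6   15.8   72.6   15.2   71.5 -128.4] [-0.39614792  0.15425924 -1.80850311] [ 0.60858209 -0.09036431  0.3197852 ]
-0 -0 0.0203 0.0003 -0.0001 0.001 0.05;-0 -0 0.0203 0.0003 -0.0001 0.001 0.05;-0.0001 -0 0.0203 0.0003 -0.0001 0.001 0.05;-0 0 0.0203 0.0003 -0.0001 0.001 0.05;-0.0001 0 0.0202 0.0003 -0.0001 0.001 0.05
end [ 0.6509 -0.0827  0.2279] rot deg/row 0.06
```

View pics/chk3.png

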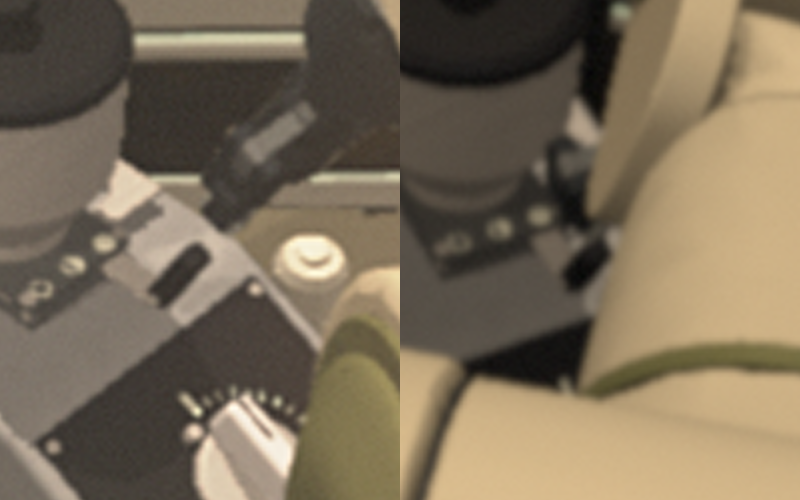

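The fingers stand clear above the grip (scene crop 180,275) and the hopper. The knob is still at zero. I'll descend in two stages.

>>> move_arm(
  plan="0 0 0.02 0 0 0 0.05;0 0 0.02 0 0 0 0.05;0 0 0.015 0 0 0 0.05;0 0 0.01 0 0 0 0.05;0 0 0 0 0 0 0.05",
)

```text
time_s: 11.22
position: [0.6354, -0.0854, 0.2609]
tool_rot: [[-0.892, -0.182, 0.415], [-0.165, 0.983, 0.076], [-0.422, -0.001, -0.907]]
ft_force: [-0.4, 1.1, 0.2]
grip_width: 0.05
gripper_force: 0.0
```

>>> move_arm(
  plan="0 0 0.01 0 0 0 0.05;0 0 0.01 0 0 0 0.05;0 0 0.01 0 0 0 0.05;0 0 0.004 0 0 0 0.05;0 0 0 0 0 0 0.05",
)

```text
time_s: 11.85
position: [0.6496, -0.0828, 0.2303]
tool_rot: [[-0.891, -0.182, 0.415], [-0.165, 0.983, 0.076], [-0.422, -0.001, -0.907]]
ft_force: [0.5, -0.3, 0.2]
grip_width: 0.0503
gripper_force: 0.0
```

>>> move_arm(
  plan="0 0 0 0 0 0 0.03;0 0 0 0 0 0 0.022;0 0 0 0 0 0 0.018;0 0 0 0 0 0 0.012;0 0 0 0 0 0 0.012;0 0 0 0 0 0 0.012",
  grip_force=30,
)

```text
time_s: 12.6
position: [0.6496, -0.083, 0.2309]
tool_rot: [[-0.891, -0.182, 0.416], [-0.165, 0.983, 0.075], [-0.423, -0.001, -0.906]]
ft_force: [-2.5, -1.9, 2.4]
grip_width: 0.0154
gripper_force: 31.2
```

```bash
python3 - <<'E'
from plan import *
s=env.observe();print(s['ft_force'],s['ft_force']@y,s['position'],s['grip_width'],s['gripper_force'])
E
```

```text
[-2.47166091 -1.87002682  2.43506472] -1.4027787513822607 [ 0.64957915 -0.08299189  0.23090036] 0.01540215235676637 31.163071990013123
```

>>> move_arm(
  plan="0 0.003 0 0 0 0 0.012;0 0.004 0 0 0 0 0.012;0 0.004 0 0 0 0 0.012;0 0.004 0 0 0 0 0.012;0 0.004 0 0 0 0 0.012;0 0.003 0 0 0 0 0.012;0 0.001 0 0 0 0 0.012;0 0 0 0 0 0 0.012;0 0 0 0 0 0 0.012",
)

```text
time_s: 13.72
position: [0.6448, -0.0597, 0.2309]
tool_rot: [[-0.891, -0.182, 0.415], [-0.165, 0.983, 0.076], [-0.422, -0.0, -0.907]]
ft_force: [-6.7, 0.0, 5.9]
grip_width: 0.016
gripper_force: 31.5
```

```bash
python3 - <<'E'
from plan import *
s=env.observe();print(s['ft_force'],s['ft_force']@y,(s['position']-[ 0.64957915,-0.08299189,0.23090036])@y,s['grip_width'],s['gripper_force'])
E
```

```text
[-6.6862119   0.02111518  5.92171922] 1.2048075660323496 0.02373433261016825 0.016017782411213752 31.535677313804626
```

>>> move_arm(
  plan="0 0 0 0 0 0 0.045;0 0 0 0 0 0 0.045;0 0 0 0 0 0 0.045;0 0 -0.02 0 0 0 0.045;0 0 -0.03 0 0 0 0.045;0 0 -0.03 0 0 0 0.045;0 0 -0.03 0 0 0 0.045;0.03 0 -0.03 0 0 0 0.045;0.03 0 -0.03 0 0 0 0.045;0.03 0 -0.02 0 0 0 0.045;0 0 0 0 0 0 0.045;0 0 0 0 0 0 0.045",
)

```text
time_s: 15.22
position: [0.4867, -0.0896, 0.3647]
tool_rot: [[-0.891, -0.181, 0.416], [-0.165, 0.983, 0.076], [-0.423, -0.001, -0.906]]
ft_force: [0.3, 0.2, -0.1]
grip_width: 0.045
gripper_force: 0.0
```

```bash
python3 - <<'E'
from plan import *
print(env.observe()['ft_force'])
o=[]
for c in('scene','top'):
    im,d=viewer.get_image(c)
    big=cv2.resize(im[:,:,::-1],None,fx=4,fy=4,interpolation=cv2.INTER_CUBIC)
    u,v=(proj(c,(S+P)/2)*4).astype(int); o.append(big[v-300:v+300,u-200:u+200])
cv2.imwrite('pics/chk4.png',cv2.hconcat(o))
E
```

```text
[ 0.25454738  0.17226967 -0.05596348]
```

View pics/chk4.png

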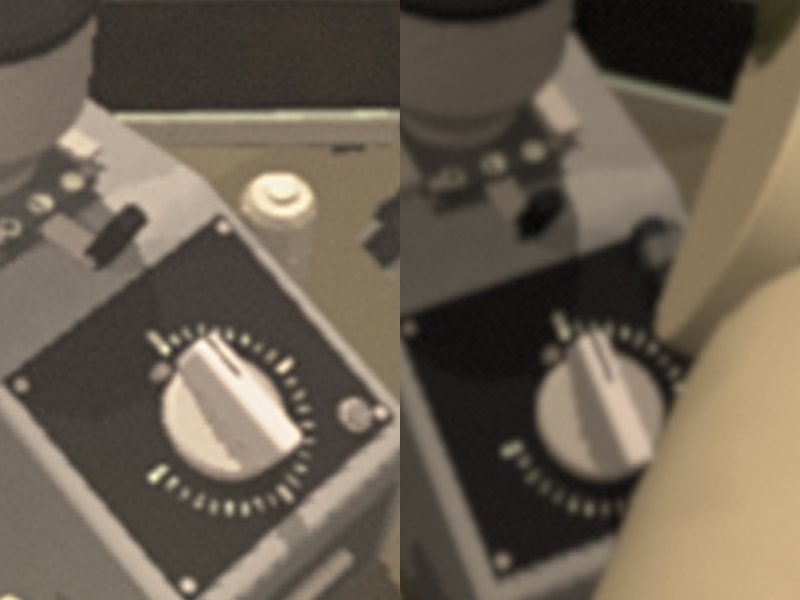

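The shutter grip is at the half-disc mark (scene crop 115,235), the knob is at zero, and the gripper is clear. I'll hand in.

```bash
python3 -c "
from rig import env
print(env.close_job())"
```

```text
the job is handed in; nothing more can be done
None
```

I turned the dose counter back to its zero stop with the shutter still shut, then slid the shutter one click to half-open, let go and handed the job in at about 15 s. The last pictures show both controls in place and the arm clear of the grinder; the hand-in returned no verdict.

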